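# Shut the sample covers and hold the photometer shutter half open

## Task

On the bench photometer, press both hinged sample covers down until their catches hold them shut, and only then slide the sprung beam shutter, the plate with the upright tab, away from its closed end to half travel, where the tab lines up with the long middle mark on the rails. The shutter springs closed when let go, so finish while still holding it still at half travel. Leave the beaker, jar and crucible where they stand.

Things in the scene. Friction and masses are not known exactly. Their poses are not given: they have to be found in the camera images.
- photometer: bench photometer, a fixed white box 200 mm (x, front to back) by 300 mm (y) with a flat grey deck 80 mm above the bench. Origin: centre of its underside; its x axis points from its front to its rear, y to its left, z up. On the deck: two hinged covers side by side (centres at y = +95 mm and +5 mm) with hinge blocks 13 mm high behind them, and the shutter track along x at y = -90 mm.
- cover_left (a joint): left sample cover: white plate 75 mm long (front to back), 60 wide, 10 thick, hinged on the deck along its rear (+x) edge. Joint in rad: 0 = standing open, free front edge about 48 mm above the deck; grows as it is pressed down; 0.7 = shut, flat on the deck, upper face 90 mm above the bench. Starts at 0 to 0.2 and stays where left up to 0.53; let go at 0.53 to 0.6 it is pushed back; past 0.6 the catch snaps it to 0.7 and holds it.
- cover_right (a joint): right sample cover (photometer y = +5 mm): shape, joint values and behaviour as the left one. Either cover moves with under 1 N up to 0.53, then resists with up to about 0.3 N m (4 to 7 N near the free edge) until the catch snaps; lifting a shut one again takes 2 to 4 N at that edge.
- cover_left_edge (a point): middle of the free front edge of the left cover, on its upper face; moves with the cover, 75 mm from the hinge.
- cover_right_edge (a point): the same point of the right cover.
- cover_left_hinge (a point): middle of the left cover's hinge line, on the deck (80 mm above the bench), at photometer x = +46 mm, y = +95 mm. The hinge line runs along photometer y. Does not move with the cover.
- cover_right_hinge (a point): the same for the right cover, at photometer x = +46 mm, y = +5 mm.
- shutter (a joint): beam shutter, a steel plate 70 by 50 mm with an upright tab, sliding along photometer +x (to the rear) between two aluminium rails 8 mm high. Joint value in m: 0 = closed (where the spring keeps it), 0.03 = half travel, 0.06 = fully open. The spring pushes it closed with about 2 N at 0, 7 N at half travel and 11.5 N at full travel.
- shutter_tab (a point): centre of the shutter's grey upright tab, half-way up it; 10 mm thick along photometer x, 34 mm wide along y, 30 mm high including its foot in the plate: it stands from the plate's upper face (86 mm above the bench) to 115 mm above the bench. Moves with the shutter. The point is 99 mm above the bench.
- half_mark (a point): where the tab's centre (the point shutter_tab) is at half travel; beside it the long black middle mark runs over both rails and out onto the deck. Shorter marks 30 mm before and behind it show the closed and the fully open place.
- beaker: glass beaker, 64 mm across, 85 mm high, standing behind the photometer; origin at the centre of its underside.
- sample_jar: closed jar, 50 mm across, 70 mm high, standing left of the photometer; origin at the centre of its underside.
- crucible: small white ceramic crucible, 44 mm across, 34 mm high, standing right of the photometer; origin at the centre of its underside.

How it is judged:
On the way, in this order (a step that is already met when the one before it is completed fails the run):
1. both covers are shut and held by their catches, with no finger on them, the shutter still closed (value of joint each of cover_left, cover_right above 0.65 rad and value of joint shutter below 0.01 m and contact force between the arm and cover_left below 0.2 N and contact force between the arm and cover_right below 0.2 N), for 0.2 s.
2. the shutter is held still at half travel by the fingers (value of joint shutter between 0.025 and 0.035 m and velocity of joint shutter between -0.01 and 0.01 m/s and contact force between the fingers and shutter above 1 N), for 0.5 s.
At the end, for the whole second after the job is handed in: Both covers are shut (joint over 0.65 of 0.7 rad) and the fingers hold the shutter still (under 10 mm/s) at half travel, 30 mm plus or minus 5 mm, pressing on it with over 1 N, through the last second (all of step 2 and value of joint each of cover_left, cover_right above 0.65 rad); the arm keeps its last pose, push and grip.
It fails at once if the shutter is opened (over 12 mm) while a cover is not shut (value of joint shutter above 0.012 m and value of joint any of cover_left, cover_right below 0.6 rad).
It fails at once if the beaker, jar or crucible is disturbed (moved over 20 mm) (distance of any of beaker, sample_jar, crucible from where it was at the start of the episode above 0.02 m).
It also fails if it takes over 48 s, if anything falls off the work surface, if the arm or the gripper's body presses on something with over 40 N, if the wrist force passes 120 N, or if a joint passes its speed limit or range.

## Robot

A 6-joint arm with a two-finger parallel gripper is mounted at the origin on the work surface. World frame = base frame: x ahead of the robot, y to its left, z up, the work surface at z = 0. Lengths are in m, angles in rad, forces in N, time in s.
With the tool pointing down it reaches from about 0.35 to 0.775 m from the base axis. Payload 5.5 kg.
Tool frame: the origin (TCP) lies at the very end of the fingers, on their centre line; the grasp point (between the pads) lies 19 mm behind it; z points along the fingers, y is the direction in which the jaws open and shut (so a half turn about z gives the same grasp; the last joint's range is limited). The gripper opens to 85 mm and grips with 20 to 120 N. Pads are 22 mm wide; open, the fingers measure 114 mm over their backs; the gripper's body (76 mm by 85 mm) begins 54 mm behind the grasp point. The pads swing forward as they close: fully open they stand 13 mm farther back than shut.
Start: joints at [-1.306, 0.313, 0.046, 1.304, 0, 1.431], TCP at [0.226, -0.529, 0.231] pointing down, gripper open.
Joint ranges: [-2.76, 2.76], [-0.86, 1.69], [-1.03, 1.26], [-2.2, 2.34], [-1.47, 1.5], [-3.14, 3.14]. Speed limits (rad/s): [2.57, 2.57, 3.14, 3.14, 3.14, 3.14].

## Interface

Orientations are given as a unit quaternion [w, x, y, z].
In Python, from workcell import get_state, imaging, env, spotter gives the robot as it stands.
- The arm moves only by the tool play_rows, never from a script. Its argument "moves" is a list of rows, each an object with "claw": the finger opening in cm, from 0 to 8.54; "delta_pos": the shift along the tool's x, y, z in cm, a list of three; "twist": the turn about the tool's z in degrees. A call has 1 to 12 rows; each row is the pose to reach, as a shift and turn from the pose commanded when the call began, along the tool's axes at that moment; what a row does not reach only later rows make up. A row lasts 1/8 s, in which the tool goes at most 62.5 mm and 10.7 degrees, less where a joint would pass 70% of its speed; a pose out of reach is approached as far as the arm can. A call with a gripper value outside its range is refused whole. The fingers move at their own pace and stop on an object; "force" is the grip in N (left out, the last holds). Time passes only in rows, so rows that repeat a pose let the fingers close. It gives the time, the measured TCP pose, the force and the opening at its end, in the units of the state.
- get_state(): the state, without advancing time (a new reading comes with each control period).
- imaging.read_camera(name): name is "scene" or "top" or "wrist"; returns the picture (420x560x3 uint8, red, green, blue); there is no depth.
- imaging.camera_info(name): a dict with "fx", "fy", "cx", "cy" (pixels), "k1" (the pictures are not rectified: a ray, as slopes to the right and down, at radius r is drawn at 1 + k1 r^2 times it, then the intrinsics apply), "world_to_cam" (4x4, takes a point from world to camera coordinates). Camera axes: x right, y down, z forward; pixel columns grow to the right and rows downward; lengths in m; the calibration is good to about 2 mm. A picture is of the moment at which its call begins: read the wrist's pose just before it. camera_info takes no time and is no camera call; for the wrist camera it gives the pose at the moment of the call.
- env.hand_in(): hands the job in, once; it reports no verdict.
Trained networks look in the newest picture that a camera, given by its name, has taken for a name from the list of things; names that differ only in an ending like _2 or _b are one class to them, and where a whole thing is asked for, a point or a joint stands for the part that bears it (a point fixed in the world has none). Each returns a list of dicts, best first, with "conf" (0 to 1); they miss things now and then, are a little off and sometimes report something else, mostly with a low value. They report only what shows in the picture. A call takes as long as a camera call.
- spotter.spot_in(camera, query): "extent" ([left, top, right, bottom] in pixels, round what is visible of it).
The state is a dict: "clock": time; "joint_pos": joint angles; "qvel": joint speeds; "tau": joint torques, N m; "tcp_pos": TCP position; "orientation": TCP orientation; "wrist_force": force on the tool from outside, world axes, zero at the start; "ft_torque": the same for the moment, N m; "finger_gap": finger opening in m.
Only numpy, scipy, OpenCV 4.12 (cv2) and the standard library are available. Lean on these libraries where they do the work, as an engineer would, in place of code of your own. Each camera call takes 0.05 s, during which the arm holds its last target. There are 200 camera calls.

## Working session

There is one attempt and no reset: what is moved stays moved. The work goes in short steps, Python scripts to look and compute and a tool call to move; the robot and the scene stay as the last step left them, time stands still between calls to the robot, and variables do not carry over. Pictures are saved under pics/ and viewed, about 8 in all and at most 12, crops included, and the job is handed in when it is done.

Besides the shell and the picture viewer there is one more tool, called after "Request:" by a JSON object that holds its "method" and its "body", one argument or row to a line. play_rows: Moves the arm, as the interface text tells. Its arguments: {"type":"object","properties":{"moves":{"type":"array"},"force":{"type":"number"}},"required":["moves"]}

```bash
mkdir -p pics; ls; python3 - <<'E'
from workcell import get_state, imaging, env, spotter
import cv2,numpy as np
s=get_state(); print({k:np.round(v,3) for k,v in s.items()})
for c in ("scene","top"):
    im=imaging.read_camera(c); cv2.imwrite(f"pics/{c}0.png",im[:,:,::-1])
    i=imaging.camera_info(c); print(c,{k:np.round(v,4).tolist() for k,v in i.items()})
    for q in ("photometer","cover_left","cover_right","shutter","shutter_tab"):
        print(q,[(np.round(d["extent"]).tolist(),round(d["conf"],2)) for d in spotter.spot_in(c,q)[:2]])
E
```

```text
pics
{'clock': np.float64(0.0), 'joint_pos': array([-1.306,  0.314,  0.045,  1.304, -0.   ,  1.431]), 'qvel': array([-0.   ,  0.001, -0.002, -0.001, -0.   , -0.001]), 'tau': array([ 0.0000e+00, -4.8063e+01,  2.9853e+01,  1.9000e-02, -0.0000e+00,
       -0.0000e+00]), 'tcp_pos': array([ 0.226, -0.528,  0.23 ]), 'orientation': array([-0.001,  0.98 ,  0.201, -0.   ]), 'wrist_force': array([-0.317,  0.989,  0.346]), 'ft_torque': array([-0.01 ,  0.013, -0.062]), 'finger_gap': np.float64(0.086)}
scene {'fx': 468.5482, 'fy': 468.5482, 'cx': 278.409, 'cy': 207.861, 'k1': -0.1344, 'world_to_cam': [[0.7024, 0.7116, 0.0159, -0.5019], [0.482, -0.4591, -0.7462, -0.1915], [-0.5237, 0.5318, -0.6655, 1.3288], [0.0, 0.0, 0.0, 1.0]]}
photometer [([189.0, 150.0, 342.0, 270.0], 0.93)]
cover_left [([288.0, 158.0, 320.0, 189.0], 0.86)]
cover_right [([254.0, 170.0, 290.0, 206.0], 0.72)]
shutter [([203.0, 182.0, 238.0, 210.0], 0.78)]
shutter_tab [([208.0, 182.0, 237.0, 209.0], 0.68)]
top {'fx': 490.6486, 'fy': 490.6486, 'cx': 284.6438, 'cy': 209.0785, 'k1': -0.0291, 'world_to_cam': [[0.138, -0.9904, 0.0045, -0.0069], [-0.9683, -0.1359, -0.2094, 0.6722], [0.208, 0.0246, -0.9778, 0.9022], [0.0, 0.0, 0.0, 1.0]]}
photometer [([175.0, 194.0, 349.0, 341.0], 0.65)]
cover_left [([196.0, 216.0, 238.0, 252.0], 0.65), ([259.0, 155.0, 292.0, 191.0], 0.25)]
cover_right [([241.0, 232.0, 283.0, 275.0], 0.75)]
shutter [([285.0, 276.0, 319.0, 316.0], 0.78), ([238.0, 235.0, 283.0, 276.0], 0.28)]
shutter_tab [([284.0, 276.0, 316.0, 316.0], 0.95)]
```

```bash
python3 -c "
import cv2,numpy as np
a=cv2.imread('pics/top0.png');cv2.imwrite('pics/top0b.png',cv2.resize(a,(784,588),interpolation=2))"
```

```text
(no output)
```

View pics/top0b.png

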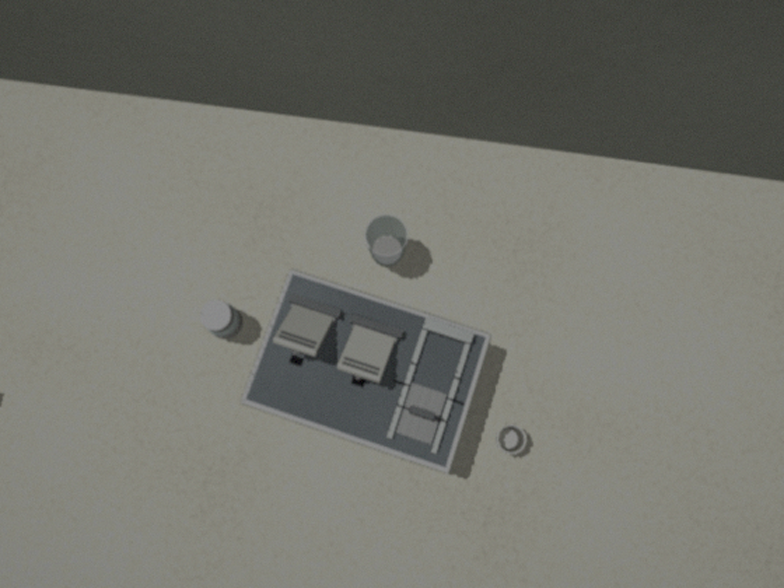

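View pics/scene0.png

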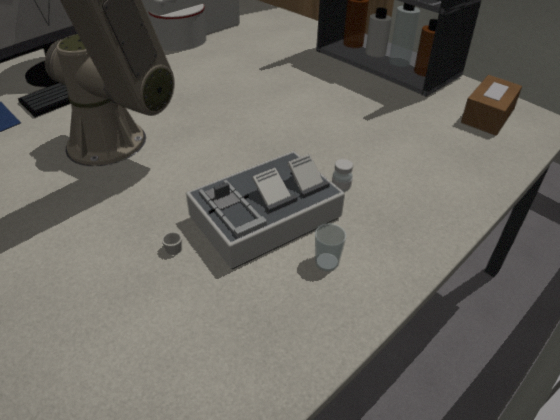

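The top view (1.4× scaled) shows the photometer deck corners at about RL (293,271), RR (490,334), FR (448,470) and FL (245,403). Both covers are open, and the tab is near (425,411). In the scene view the deck corners are about FR (189,198), FL (300,157), RL (343,197) and RR (237,237).

```bash
cat > h.py <<'E'
from workcell import get_state, imaging, env, spotter
import cv2,numpy as np
from scipy.optimize import least_squares
from scipy.spatial.transform import Rotation as R
def proj(P,i):
    P=np.atleast_2d(P); W=np.array(i["world_to_cam"]); c=P@W[:3,:3].T+W[:3,3]
    u=c[:,:2]/c[:,2:]; u=u*(1+i["k1"]*(u**2).sum(1,keepdims=True))
    return u*[i["fx"],i["fy"]]+[i["cx"],i["cy"]]
def w(p,P):
    P=np.atleast_2d(P); c,s=np.cos(p[2]),np.sin(p[2])
    return np.c_[p[0]+c*P[:,0]-s*P[:,1],p[1]+s*P[:,0]+c*P[:,1],P[:,2]]
def cover(y,a,xx=.075,dy=0): # point on upper face at xx from hinge, joint a
    # a=.7 flat, upper face z=.09
    t=.7-a; return [.046-xx*np.cos(t)-.01*np.sin(t)*0, y+dy, .08+xx*np.sin(t)+.01*np.cos(t)]
def tool():
    s=get_state(); q=s["orientation"]; return np.array(s["tcp_pos"]),R.from_quat([q[1],q[2],q[3],q[0]]),s
def delta(target): # cm in tool axes
    t,r,_=tool(); return r.inv().apply(np.array(target)-t)*100
E
python3 - <<'E'
from h import *
C=np.array([[.1,.15,.08],[.1,-.15,.08],[-.1,-.15,.08],[-.1,.15,.08]])
T=np.array([[293,271],[490,334],[448,470],[245,403]])/1.4
S=np.array([[343,197],[237,237],[189,198],[300,157]])
it,is_=imaging.camera_info("top"),imaging.camera_info("scene")
f=lambda p:np.r_[(proj(w(p,C),it)-T).ravel(),(proj(w(p,C),is_)-S).ravel()]
r=least_squares(f,[.5,0,-.2],loss='soft_l1'); p=r.x; print(p,np.round(r.fun.reshape(-1,2),1).tolist())
rt=least_squares(lambda p:f(p)[:8],p).x; rs=least_squares(lambda p:f(p)[8:],p).x; print(rt,rs)
np.save("p.npy",p)
i2=imaging.camera_info("top")
# tab
for c,e,i in(("top",[284,276,316,316],it),("scene",[208,182,237,209],is_)):
    print(c,proj(w(p,[[-.03-.0,-.09,.099],[0,-.09,.099]]),i))
a=cv2.imread("pics/top0.png"); b=cv2.imread("pics/scene0.png")
def draw(im,i):
    k=3.5
    x0,y0=(165,185) if i is it else (180,140)
    im=cv2.resize(im[y0:y0+165,x0:x0+200],None,fx=k,fy=k,interpolation=2)
    def d(P,c):
        for u in proj(w(p,P),i): cv2.circle(im,tuple(int(v) for v in ((u-[x0,y0])*k)),3,c,-1)
    d(C,(0,0,255))
    for y in(.095,.005):
        for ang,c in((0,(0,255,0)),(.2,(255,255,0))): d([cover(y,ang,.075,-.03),cover(y,ang,.075,.03)],c)
        d([[.046,y-.03,.08],[.046,y+.03,.08]],(255,0,255))
    d([[-.03,-.09-.017,.115],[-.03,-.09+.017,.115],[0,-.09-.03,.088],[0,-.09+.03,.088]],(0,255,255))
    return im[:, :400*2]
A=draw(a,it);B=draw(b,is_)
cv2.imwrite("pics/o.png",np.vstack([A[:,:],]));cv2.imwrite("pics/o2.png",B)
print(A.shape)
E
```

```text
[ 0.55732043  0.1157565  -0.17770963] [[-3.2, -4.0], [1.2, -2.3], [0.6, 1.3], [-4.9, -1.4], [3.8, -4.8], [-6.3, 8.9], [-3.2, -6.4], [-5.5, -7.6]]
[ 0.55498705  0.11237227 -0.1753445 ] [ 0.56426907  0.11810655 -0.18764083]
top [[301.82462131 290.39193997]
 [306.69552952 275.00221561]]
scene [[224.04546623 192.34899798]
 [231.00327592 199.90180495]]
(578, 700, 3)
```

View pics/o.png

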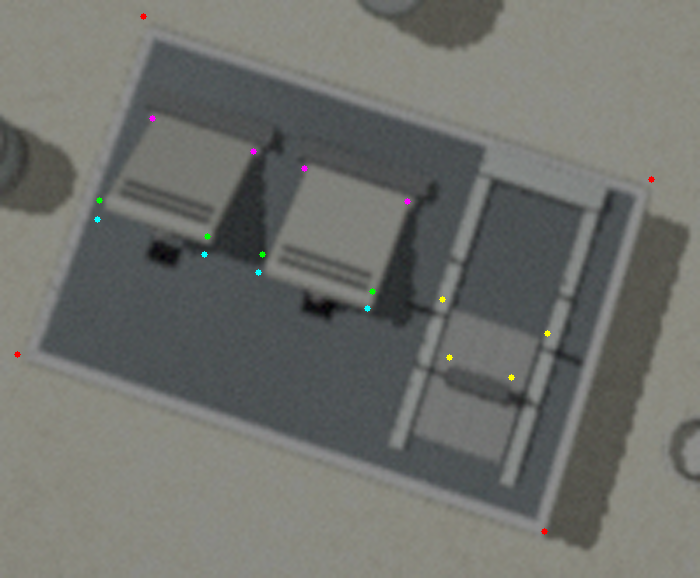

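View pics/o2.png

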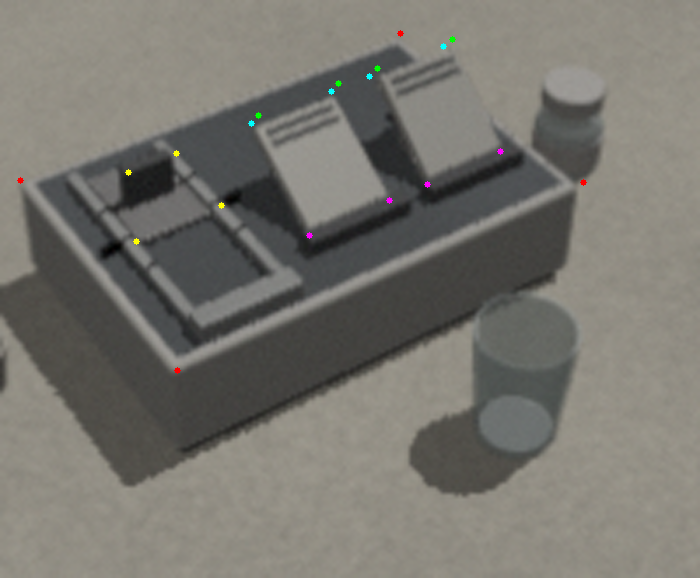

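```bash
cat > fit.py <<'E'
from h import *
C=np.array([[.1,.15,.08],[.1,-.15,.08],[-.1,-.15,.08],[-.1,.15,.08]])
T=np.array([[150,30],[648,188],[545,530],[35,352]])/3.5+[165,185]
S=np.array([[577,187],[175,369],[22,186],[403,42]])/3.5+[180,140]
it,is_=imaging.camera_info("top"),imaging.camera_info("scene")
f=lambda p:np.r_[(proj(w(p,C),it)-T).ravel(),(proj(w(p,C),is_)-S).ravel()]
r=least_squares(f,[.5,0,-.2]); p=r.x; print(p,np.round(r.fun.reshape(-1,2),1).tolist())
print(least_squares(lambda p:f(p)[:8],p).x,least_squares(lambda p:f(p)[8:],p).x)
np.save("p.npy",p)
def back(u,i,z):
    return least_squares(lambda q:(proj([[q[0],q[1],z]],i)-u).ravel(),[.55,.1]).x
def toph(q):
    d=q-p[:2];c,s=np.cos(p[2]),np.sin(p[2]);return np.round([c*d[0]+s*d[1],-s*d[0]+c*d[1]],4)
o=lambda u:np.array(u)/3.5+[165,185]
o2=lambda u:np.array(u)/3.5+[180,140]
print("markends",[toph(back(o(u),it,.08)) for u in((410,304),(580,362))],[toph(back(o2(u),is_,.08)) for u in((103,252),(240,195))])
print("tabtop top-view",[toph(back(o(u),it,.115)) for u in((447,380),(513,400))], "scene",[toph(back(o2(u),is_,.115)) for u in((122,165),(172,148))])
print("hinge",[toph(back(o(u),it,.09)) for u in((305,165),(412,198),(152,115),(257,148))])
# cover angle
def ang(y,e1,e2):
    g=lambda a:np.r_[(proj(w(p,[cover(y,a[0],.075,0)]),it)-e1).ravel(),(proj(w(p,[cover(y,a[0],.075,0)]),is_)-e2).ravel()]
    r=least_squares(g,[.1]);return r.x,np.round(r.fun,1)
print("L",ang(.095,o((155,222)),o2((415,65))),"R",ang(.005,o((318,290)),o2((298,108))))
E
python3 fit.py
```

```text
[ 0.55675098  0.11314373 -0.18063878] [[-0.3, -3.7], [2.4, -1.7], [1.1, 1.3], [-3.6, 1.1], [1.0, -0.7], [-0.8, 0.9], [-1.6, -1.3], [-1.3, -2.2]]
[ 0.55561357  0.11271454 -0.17870293] [ 0.55899095  0.11307684 -0.18497511]
markends [array([-0.007 , -0.0413]), array([-0.0078, -0.1389])] [array([-0.0103, -0.1352]), array([-0.0103, -0.0376])]
tabtop top-view [array([-0.0412, -0.073 ]), array([-0.0402, -0.1089])] scene [array([-0.0384, -0.1039]), array([-0.036 , -0.0701])]
hinge [array([0.0463, 0.0372]), array([ 0.0475, -0.0244]), array([0.0462, 0.1268]), array([0.047 , 0.0654])]
L (array([0.0346802]), array([ 0.8,  0.4, -1.1, -2.6])) R (array([0.1462863]), array([ 0.3, -0.6, -2.3, -0.6]))
```

```bash
cat >> h.py <<'E'
def go(ph): # delta cm to photometer point
    return np.round(delta(w(np.load("p.npy"),[ph])[0]),2)
def yawerr(): # twist deg so tool y is along photometer x
    _,r,_=tool(); v=r.apply([0,1,0]); a=np.degrees(np.load("p.npy")[2]-np.arctan2(v[1],v[0])); return -((a+90)%180-90)
E
python3 -c "
from h import *
print(go([-.009,.095,.17]),go([-.009,.005,.17]),yawerr(),get_state()['clock'])"
```

```text
[ 60.13 -54.39   6.13] [ 55.16 -46.89   6.13] -56.45961685470138 0.6
```

Request:
{"method": "play_rows", "body": {
  "moves": [
    {"claw": 0,"delta_pos": [60.1,-54.4,0],"twist": -56.5},
    {"claw": 0,"delta_pos": [60.1,-54.4,0],"twist": -56.5},
    {"claw": 0,"delta_pos": [60.1,-54.4,0],"twist": -56.5},
    {"claw": 0,"delta_pos": [60.1,-54.4,0],"twist": -56.5},
    {"claw": 0,"delta_pos": [60.1,-54.4,0],"twist": -56.5},
    {"claw": 0,"delta_pos": [60.1,-54.4,0],"twist": -56.5},
    {"claw": 0,"delta_pos": [60.1,-54.4,0],"twist": -56.5},
    {"claw": 0,"delta_pos": [60.1,-54.4,0],"twist": -56.5},
    {"claw": 0,"delta_pos": [60.1,-54.4,0],"twist": -56.5},
    {"claw": 0,"delta_pos": [60.1,-54.4,0],"twist": -56.5},
    {"claw": 0,"delta_pos": [60.1,-54.4,0],"twist": -56.5},
    {"claw": 0,"delta_pos": [60.1,-54.4,0],"twist": -56.5}
  ],
  "force": 30
}}

```text
clock: 2.1
tcp_pos: [0.5401, 0.1552, 0.2315]
orientation: [0.0, 0.768, 0.641, 0.0]
wrist_force: [0.8, -1.2, 0.5]
finger_gap: -0.0003
```

```bash
python3 -c "
from h import *
print(go([-.009,.095,.16]),yawerr(),get_state()['clock'])
im=imaging.read_camera('wrist');i=imaging.camera_info('wrist');cv2.imwrite('pics/w1.png',im[:,:,::-1])
p=np.load('p.npy')
print(proj(w(p,[[.046,.095,.08],[.046,.005,.08],[.046-.0574+.0064,.095,.136],[-.1,.15,.08],[-.009,-.09,.08],[-.039,-.09,.115]]),i))
for q in ('cover_left','cover_right','shutter_tab'): print(q,spotter.spot_in('wrist',q)[:2])
"
```

```text
[5.66 1.5  7.16] 0.06017563200838083 2.1
[[364.84321979 135.2077123 ]
 [357.82723399 235.78756628]
 [308.91575487 141.74037927]
 [186.36751232  65.21622599]
 [295.58432417 324.69046359]
 [263.6365264  347.87921372]]
cover_left [{'extent': [291.1, 85.0, 374.1, 173.4], 'conf': 0.58}]
cover_right [{'extent': [282.7, 191.8, 370.9, 275.0], 'conf': 0.61}]
shutter_tab [{'extent': [233.3, 299.5, 250.2, 310.7], 'conf': 0.52}, {'extent': [189.8, 55.4, 434.6, 365.6], 'conf': 0.31}]
```

View pics/w1.png

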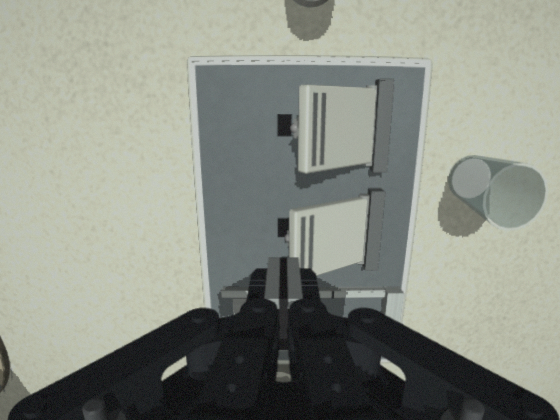

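The wrist view shows the left cover at columns 300–375, rows 85–172, and the right cover at columns 290–370, rows 195–275. Both are open. The predicted points are within about 8 px of what shows, so I'll go above the left cover.

Request:
{"method": "play_rows", "body": {
  "moves": [
    {"claw": 0,"delta_pos": [5.4,1.2,3],"twist": 0},
    {"claw": 0,"delta_pos": [5.4,1.2,6],"twist": 0},
    {"claw": 0,"delta_pos": [5.4,1.2,6],"twist": 0},
    {"claw": 0,"delta_pos": [5.4,1.2,6],"twist": 0}
  ]
}}

```text
clock: 2.8
tcp_pos: [0.561, 0.2028, 0.1726]
orientation: [0.0, 0.768, 0.64, 0.0]
wrist_force: [0.0, -0.3, -0.3]
finger_gap: -0.0
```

```bash
python3 -c "
from h import *
print(go([-.009,.095,.09]),go([-.009,.005,.09]),yawerr(),get_state()['clock'])
im=imaging.read_camera('wrist');i=imaging.camera_info('wrist');cv2.imwrite('pics/w2.png',im[:,:,::-1])
p=np.load('p.npy')
print(proj(w(p,[[.046,.095,.08],[.046,.005,.08],[-.1,.15,.08],[.1,.15,.08]]),i))
for q in ('cover_left','cover_right','photometer'): print(q,spotter.spot_in('wrist',q)[:2])
"
```

```text
[0.6  0.28 8.26] [-8.4   0.29  8.26] -0.05705105334465088 2.8
[[363.41549834 204.32018835]
 [355.23988708 313.15564713]
 [150.67293599 126.38798262]
 [446.80286199 126.44515779]]
cover_left [{'extent': [273.1, 159.5, 377.0, 272.1], 'conf': 0.75}]
cover_right [{'extent': [275.3, 276.6, 366.7, 382.2], 'conf': 0.79}]
photometer [{'extent': [152.4, 117.1, 442.6, 384.3], 'conf': 0.72}]
```

View pics/w2.png

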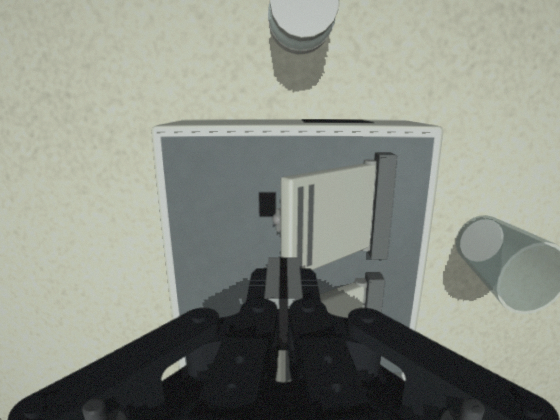

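The corner shows at (153,128) against a predicted (150,126), so the pose is good. Next I press the left cover.

Request:
{"method": "play_rows", "body": {
  "moves": [
    {"claw": 0,"delta_pos": [0.6,0.2,1.5],"twist": 0},
    {"claw": 0,"delta_pos": [0.6,0.2,3],"twist": 0},
    {"claw": 0,"delta_pos": [0.6,0.2,4],"twist": 0},
    {"claw": 0,"delta_pos": [0.6,0.2,5],"twist": 0},
    {"claw": 0,"delta_pos": [0.6,0.2,5.8],"twist": 0},
    {"claw": 0,"delta_pos": [0.6,0.2,6.6],"twist": 0},
    {"claw": 0,"delta_pos": [0.6,0.2,7.3],"twist": 0},
    {"claw": 0,"delta_pos": [0.6,0.2,7.8],"twist": 0},
    {"claw": 0,"delta_pos": [0.6,0.2,8.2],"twist": 0},
    {"claw": 0,"delta_pos": [0.6,0.2,8.2],"twist": 0}
  ]
}}

```text
clock: 4.25
tcp_pos: [0.564, 0.2096, 0.0899]
orientation: [0.0, 0.768, 0.641, 0.0]
wrist_force: [-3.1, -0.8, 5.2]
finger_gap: -0.0003
```

Request:
{"method": "play_rows", "body": {
  "moves": [
    {"claw": 0,"delta_pos": [0,0,-2],"twist": 0},
    {"claw": 0,"delta_pos": [0,0,-7],"twist": 0},
    {"claw": 0,"delta_pos": [-4.5,0,-7.5],"twist": 0},
    {"claw": 0,"delta_pos": [-9,0,-7],"twist": 0},
    {"claw": 0,"delta_pos": [-9,0,-4.5],"twist": 0},
    {"claw": 0,"delta_pos": [-9,0,-3.4],"twist": 0},
    {"claw": 0,"delta_pos": [-9,0,-2.5],"twist": 0},
    {"claw": 0,"delta_pos": [-9,0,-1.7],"twist": 0},
    {"claw": 0,"delta_pos": [-9,0,-1],"twist": 0},
    {"claw": 0,"delta_pos": [-9,0,-0.4],"twist": 0},
    {"claw": 0,"delta_pos": [-9,0,0],"twist": 0},
    {"claw": 0,"delta_pos": [-9,0,0],"twist": 0}
  ]
}}

```text
clock: 5.75
tcp_pos: [0.5478, 0.1213, 0.0899]
orientation: [0.0, 0.768, 0.641, 0.0]
wrist_force: [-2.2, 0.1, 6.0]
finger_gap: 0.0004
```

Request:
{"method": "play_rows", "body": {
  "moves": [
    {"claw": 0,"delta_pos": [0,0,-3],"twist": 0},
    {"claw": 4,"delta_pos": [0,0,-9],"twist": 0},
    {"claw": 4,"delta_pos": [-5,-1.5,-9],"twist": 0},
    {"claw": 4,"delta_pos": [-9.5,-3,-9],"twist": 0},
    {"claw": 4,"delta_pos": [-9.5,-3,-9],"twist": 0},
    {"claw": 4,"delta_pos": [-9.5,-3,-9],"twist": 0},
    {"claw": 4,"delta_pos": [-9.5,-3,-9],"twist": 0},
    {"claw": 4,"delta_pos": [-9.5,-3,-9],"twist": 0}
  ]
}}

```text
clock: 6.75
tcp_pos: [0.5016, 0.0337, 0.1791]
orientation: [-0.0, 0.767, 0.641, -0.0]
wrist_force: [-0.1, -0.2, 0.2]
finger_gap: 0.04
```

```bash
python3 -c "
from h import *
print(go([-.039,-.09,.09]),yawerr(),get_state()['clock'],get_state()['finger_gap'])
a=imaging.read_camera('wrist');b=imaging.read_camera('scene')[120:290,170:370]
k=420/170
b=cv2.resize(b,(494,420),interpolation=cv2.INTER_CUBIC)
v=np.hstack([a,b])[:,:,::-1]; v=cv2.resize(v,(800,int(420*800/v.shape[1]))); cv2.imwrite('pics/c1.png',v)
print(800/1054)
p=np.load('p.npy')
i=imaging.camera_info('wrist')
print(proj(w(p,[[-.039,-.09,.115],[-.009,-.05,.08]]),i))
"
```

```text
[-0.19  0.1   8.91] 0.12402670338632049 6.75 0.04004471533054954
0.7590132827324478
[[284.55579489 228.71299838]
 [327.48469246 157.32546646]]
```

View pics/c1.png

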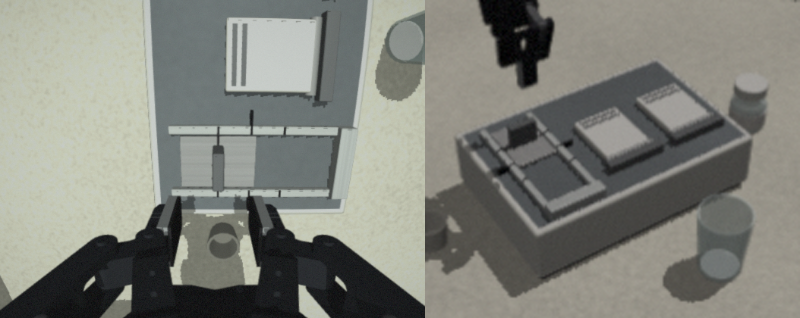

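Both covers are shut in both views. In the wrist view the tab is at about (218,167) in the 0.76-scaled picture, within a few mm of the prediction, on the closed mark. Next I descend over it and grip.

Request:
{"method": "play_rows", "body": {
  "moves": [
    {"claw": 4,"delta_pos": [0.1,0.2,3],"twist": 0},
    {"claw": 4,"delta_pos": [0.1,0.2,6],"twist": 0},
    {"claw": 4,"delta_pos": [0.1,0.2,8],"twist": 0},
    {"claw": 4,"delta_pos": [0.1,0.2,8.8],"twist": 0},
    {"claw": 4,"delta_pos": [0.1,0.2,8.8],"twist": 0},
    {"claw": 0.5,"delta_pos": [0.1,0.2,8.8],"twist": 0},
    {"claw": 0.5,"delta_pos": [0.1,0.2,8.8],"twist": 0},
    {"claw": 0.5,"delta_pos": [0.1,0.2,8.8],"twist": 0},
    {"claw": 0.5,"delta_pos": [0.1,0.2,8.8],"twist": 0},
    {"claw": 0.5,"delta_pos": [0.1,0.2,8.8],"twist": 0}
  ],
  "force": 40
}}

```text
clock: 8.1
tcp_pos: [0.5043, 0.0335, 0.0923]
orientation: [0.001, 0.768, 0.641, 0.001]
wrist_force: [-0.2, 0.2, 6.1]
finger_gap: 0.0093
```

```bash
python3 -c "
from h import *
t,r,s=tool();p=np.load('p.npy');d=t[:2]-p[:2];c,q=np.cos(p[2]),np.sin(p[2])
print('tcp in ph',c*d[0]+q*d[1],-q*d[0]+c*d[1],t[2],s['wrist_force'],s['finger_gap'])
"
```

```text
tcp in ph -0.037312824338374045 -0.0878012266352837 0.09230961523849787 [-0.16073728  0.16467165  6.08790169] 0.009316459889858592
```

Request:
{"method": "play_rows", "body": {
  "moves": [
    {"claw": 0.5,"delta_pos": [0,0.4,-0.1],"twist": 0},
    {"claw": 0.5,"delta_pos": [0,0.9,-0.1],"twist": 0},
    {"claw": 0.5,"delta_pos": [0,1.4,-0.1],"twist": 0},
    {"claw": 0.5,"delta_pos": [0,1.9,-0.1],"twist": 0},
    {"claw": 0.5,"delta_pos": [0,2.4,-0.1],"twist": 0},
    {"claw": 0.5,"delta_pos": [0,2.8,-0.1],"twist": 0},
    {"claw": 0.5,"delta_pos": [0,3,-0.1],"twist": 0},
    {"claw": 0.5,"delta_pos": [0,3,-0.1],"twist": 0},
    {"claw": 0.5,"delta_pos": [0,3,-0.1],"twist": 0}
  ],
  "force": 60
}}

```text
clock: 9.22
tcp_pos: [0.5318, 0.0284, 0.0924]
orientation: [-0.001, 0.768, 0.641, -0.001]
wrist_force: [-5.3, 0.7, 8.3]
finger_gap: 0.0086
```

```bash
python3 -c "
from h import *
t,r,s=tool();p=np.load('p.npy');d=t[:2]-p[:2];c,q=np.cos(p[2]),np.sin(p[2])
print('tcp in ph',c*d[0]+q*d[1],-q*d[0]+c*d[1],t[2],s['wrist_force'],s['finger_gap'],s['clock'])
a=imaging.read_camera('wrist');b=imaging.read_camera('scene')[165:235,180:270]
b=cv2.resize(b,(540,420),interpolation=cv2.INTER_CUBIC)
v=np.hstack([a,b])[:,:,::-1]; v=cv2.resize(v,(800,int(420*800/v.shape[1]))); cv2.imwrite('pics/c2.png',v)
"
```

```text
tcp in ph -0.009275360058453037 -0.08783809260710741 0.09237121977051925 [-5.32807134  0.74678996  8.2508007 ] 0.00858662879661739 9.225
```

View pics/c2.png

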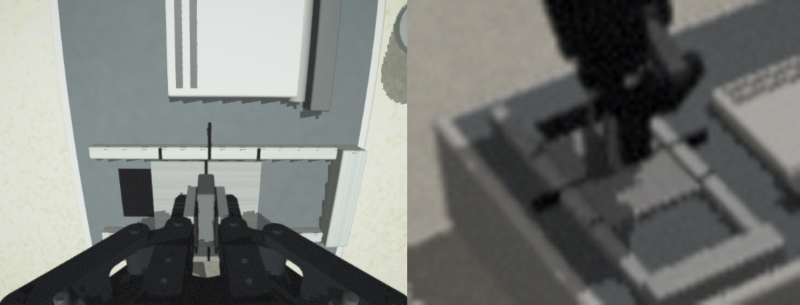

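The wrist view puts the tab and plate centre at column ~206, with the long mark at 209, so the shutter is about 2 mm short, at roughly 28 mm. I'll nudge it and then hold.

Request:
{"method": "play_rows", "body": {
  "moves": [
    {"claw": 0.5,"delta_pos": [0,0.1,0],"twist": 0},
    {"claw": 0.5,"delta_pos": [0,0.2,0],"twist": 0},
    {"claw": 0.5,"delta_pos": [0,0.2,0],"twist": 0},
    {"claw": 0.5,"delta_pos": [0,0.2,0],"twist": 0},
    {"claw": 0.5,"delta_pos": [0,0.2,0],"twist": 0},
    {"claw": 0.5,"delta_pos": [0,0.2,0],"twist": 0},
    {"claw": 0.5,"delta_pos": [0,0.2,0],"twist": 0},
    {"claw": 0.5,"delta_pos": [0,0.2,0],"twist": 0}
  ]
}}

```text
clock: 10.32
tcp_pos: [0.5336, 0.0281, 0.0924]
orientation: [-0.001, 0.768, 0.641, -0.001]
wrist_force: [-6.1, 0.9, 8.6]
finger_gap: 0.0086
```

```bash
python3 -c "
from h import *
t,r,s=tool();p=np.load('p.npy');d=t[:2]-p[:2];c,q=np.cos(p[2]),np.sin(p[2])
print('tcp in ph',c*d[0]+q*d[1],-q*d[0]+c*d[1],t[2],s['wrist_force'],s['finger_gap'],s['clock'])
a=imaging.read_camera('wrist')[150:380,180:400];b=imaging.read_camera('scene')[150:230,180:325]
a=cv2.resize(a,(440,460),interpolation=2)
b=cv2.resize(b,(360,199),interpolation=2);b=np.vstack([b,np.zeros((261,360,3),np.uint8)])
cv2.imwrite('pics/c3.png',np.hstack([a,b])[:,:,::-1])
"
```

```text
tcp in ph -0.007532267737161029 -0.0878360525746743 0.09236186143605457 [-6.06339937  0.900965    8.63960284] 0.008625298837115538 10.325
```

View pics/c3.png

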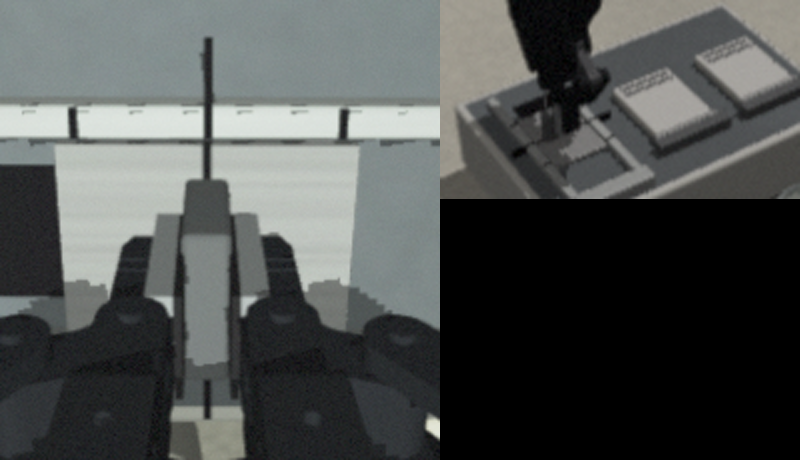

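The close wrist view shows the tab centred at column ~207 on the long mark, also at ~208, and the plate spanning 55–358. The scene view shows both covers flat. The shutter has been held still for more than 0.5 s, so I'm handing in.

```bash
python3 -c "
from h import *
print(env.hand_in()); s=get_state(); print(s['clock'],s['tcp_pos'],s['wrist_force'],s['finger_gap'])"
```

```text
the job is handed in; nothing more can be done
None
the job is handed in; nothing more can be done
```

I pressed both covers shut, left then right, with closed fingers. Then I gripped the shutter tab, slid it to the long middle mark, and handed the job in while still holding it there. The hand-in gave no verdict, and I could not read the state afterwards.

- **Covers:** both lay flat in the scene and wrist views after pressing, and still in the last scene view. Each press ended with the TCP at z = 89.9 mm, level with a shut cover's upper face.
- **Shutter position:** in the last wrist view the tab's centre was within about 1 px of the long mark. The TCP had moved about 29.8 mm since I gripped the tab.
- **Hold:** the finger gap was steady at 8.6 mm with a 60 N grip set. The wrist force along the slide was about 6 N, against the 7 N spring force expected at half travel.
- **Disagreements:** my first fit of the photometer pose used a misread corner, with errors up to 9 px. I redid it, leaving at most about 4 px. The fingers also pressed down with about 8 N while holding the tab, which I left as it was.
- **Not measured:** I did not measure the beaker, jar and crucible again. I planned the path to stay clear of them, and nothing in the later views suggested they had moved.

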